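Find the loose levelling bolt and hold its cap open

TASK

One of the three capped levelling bolts on the microscope base is loose: tap down on the tabs of the caps until you find the bolt that gives and press it all the way down, then lift that bolt's cap by its tab to well past half open and finish while still holding it there with the gripper. Do not lift the caps of the tight bolts, nor any cap before its bolt has gone down, and leave the other parts on the bench where they are.

Things in the scene. Friction and masses are not known exactly. Their poses are not given: they have to be found in the camera images.
- stand: grey cast microscope base, fixed, 150 (x) x 270 (y) x 40 mm high. Origin: centre of its underside; x away from the robot, y left along the bolts. Lamp port 68 mm across, 12 mm high, on top at x = +36 mm. Three steel bolts, 33 mm across, at x = -30 mm, y = +80 (left), 0, -80 mm, each under a hinged white plastic cap. Exactly one is loose; which one changes each time and cannot be seen
- bolt_left (a joint): how far the left bolt has sunk into the base, m: 0 at the start (bolt top 60 mm over the bench). A tight bolt does not give (under 1 mm). The loose one resists with about 4 N of friction, sinks 10 mm, cap and all, when its cap is pushed down harder than that, and stays down
- cap_left (a joint): opening angle of the left bolt's cap, rad: 0 shut, limit 1.2. The cap hinges at its edge nearest the robot, so its far edge comes up and back towards the robot, and a weak spring (about 0.02 N m) shuts it when let go. The smooth tab can turn between gripping pads, so the gripper need not tilt as far as the cap
- hinge_left (a point): point on the hinge axis of the left cap, level with the cap's underside (60 mm over the bench at first; sinks with the bolt); the axis is parallel to the base's y
- tab_left (a point): centre of the top face of the upright thumb tab on the left cap. Tab: 12 mm thick along the base's y, 22 mm along its x, rising 38 mm above the cap plate (plate 44 mm in x, 36 mm in y, 6 mm thick). When shut this point is 30 mm beyond the hinge (base's +x) and 44 mm above it. Pushing down on it pushes the bolt; it turns with the cap
- bolt_middle (a joint): how far the middle bolt has sunk into the base, m: 0 at the start (bolt top 60 mm over the bench). A tight bolt does not give (under 1 mm). The loose one resists with about 4 N of friction, sinks 10 mm, cap and all, when its cap is pushed down harder than that, and stays down
- cap_middle (a joint): opening angle of the middle bolt's cap, rad: 0 shut, limit 1.2. The cap hinges at its edge nearest the robot, so its far edge comes up and back towards the robot, and a weak spring (about 0.02 N m) shuts it when let go. The smooth tab can turn between gripping pads, so the gripper need not tilt as far as the cap
- hinge_middle (a point): point on the hinge axis of the middle cap, level with the cap's underside (60 mm over the bench at first; sinks with the bolt); the axis is parallel to the base's y
- tab_middle (a point): centre of the top face of the upright thumb tab on the middle cap. Tab: 12 mm thick along the base's y, 22 mm along its x, rising 38 mm above the cap plate (plate 44 mm in x, 36 mm in y, 6 mm thick). When shut this point is 30 mm beyond the hinge (base's +x) and 44 mm above it. Pushing down on it pushes the bolt; it turns with the cap
- bolt_right (a joint): how far the right bolt has sunk into the base, m: 0 at the start (bolt top 60 mm over the bench). A tight bolt does not give (under 1 mm). The loose one resists with about 4 N of friction, sinks 10 mm, cap and all, when its cap is pushed down harder than that, and stays down
- cap_right (a joint): opening angle of the right bolt's cap, rad: 0 shut, limit 1.2. The cap hinges at its edge nearest the robot, so its far edge comes up and back towards the robot, and a weak spring (about 0.02 N m) shuts it when let go. The smooth tab can turn between gripping pads, so the gripper need not tilt as far as the cap
- hinge_right (a point): point on the hinge axis of the right cap, level with the cap's underside (60 mm over the bench at first; sinks with the bolt); the axis is parallel to the base's y
- tab_right (a point): centre of the top face of the upright thumb tab on the right cap. Tab: 12 mm thick along the base's y, 22 mm along its x, rising 38 mm above the cap plate (plate 44 mm in x, 36 mm in y, 6 mm thick). When shut this point is 30 mm beyond the hinge (base's +x) and 44 mm above it. Pushing down on it pushes the bolt; it turns with the cap
- adapter: loose tan plastic camera adapter, a stepped tube 60 mm across, 58 mm high; origin: centre of its underside. Bystander, to be left alone
- head: loose chrome trinocular head, about 110 x 80 x 115 mm high; origin: centre of its underside. Bystander, to be left alone
- rack: loose steel coverslip rack, 90 x 50 x 29 mm; origin: centre of its underside. Bystander, to be left alone
- drawers: steel cabinet with one shallow drawer, half open towards the robot, fixed, 260 x 220 x 75 mm; origin: centre of its underside. Plays no part

How it is judged:
On the way:
1. the loose bolt has been found: tapped down by more than 6 mm (value of joint any of bolt_left, bolt_middle, bolt_right above 0.006 m), for 0.1 s.
At the end, for the whole second after the job is handed in: the loose bolt is still at least 4 mm down, its cap is held open at more than 0.6 rad (half its 1.2 rad travel) with the fingers touching it, the other two caps are shut (under 0.2 rad), and no bystander has moved 30 mm (((value of joint bolt_left above 0.004 m and value of joint cap_left above 0.6 rad and contact force between the fingers and cap_left above 0.1 N and value of joint each of cap_middle, cap_right below 0.2 rad) or (value of joint bolt_middle above 0.004 m and value of joint cap_middle above 0.6 rad and contact force between the fingers and cap_middle above 0.1 N and value of joint each of cap_left, cap_right below 0.2 rad) or (value of joint bolt_right above 0.004 m and value of joint cap_right above 0.6 rad and contact force between the fingers and cap_right above 0.1 N and value of joint each of cap_left, cap_middle below 0.2 rad)) and distance of each of adapter, head, rack from where it was at the start of the episode below 0.03 m); the arm keeps its last pose, push and grip.
It fails at once if the left cap is lifted (over 0.25 rad) although its bolt has not gone down (value of joint cap_left above 0.25 rad and value of joint bolt_left below 0.003 m).
It fails at once if the middle cap is lifted (over 0.25 rad) although its bolt has not gone down (value of joint cap_middle above 0.25 rad and value of joint bolt_middle below 0.003 m).
It fails at once if the right cap is lifted (over 0.25 rad) although its bolt has not gone down (value of joint cap_right above 0.25 rad and value of joint bolt_right below 0.003 m).
It fails at once if a bystander is pushed 30 mm away (distance of any of adapter, head, rack from where it was at the start of the episode above 0.03 m).
It also fails if it takes over 40 s, if anything falls off the work surface, if the arm or the gripper's body presses on something with over 40 N, if the wrist force passes 120 N, or if a joint passes its speed limit or range.

ROBOT

A 7-joint arm with a two-finger parallel gripper is mounted at the origin on the work surface. World frame = base frame: x ahead of the robot, y to its left, z up, the work surface at z = 0. Lengths are in m, angles in rad, forces in N, time in s.
With the tool pointing down it reaches from about 0.425 to 0.925 m from the base axis. Payload 6.8 kg.
Tool frame: the origin (TCP) lies on the centre line of the jaws, within the pads' length; the fingertips stand 14 mm ahead of it and the grasp point (between the pads) lies 5 mm behind it (r.nose_length is the distance from the TCP to the fingertips, in m); z points along the fingers, y is the direction in which the jaws open and shut (so a half turn about z gives the same grasp; the last joint's range is limited). The gripper opens to 85 mm and grips with 20 to 120 N. Pads are 22 mm wide; open, the fingers measure 114 mm over their backs; the gripper's body (76 mm by 85 mm) begins 54 mm behind the grasp point. The pads swing forward as they close: fully open they stand 13 mm farther back than shut.
Start: joints at [-0.108, 0.477, 0.022, 1.555, -0.011, 1.109, -0.083], TCP at [0.675, 0, 0.214] pointing down, gripper open.
Joint ranges: [-2.96, 2.96], [-0.34, 2.1], [-1.41, 1.46], [0.24, 2.44], [-1.37, 4.51], [0.17, 1.92], [-2.96, 2.96]. Speed limits (rad/s): [2.39, 2.39, 3.14, 3.14, 3.14, 3.14, 3.14].

INTERFACE

Orientations are given as a rotation vector (axis times angle).
In Python, from bench import r, imaging, look_for, outline_of gives the robot as it stands. The module is installed in compiled form; this text tells all that it offers.
- The arm moves only by the tool carry_out, never from a script. Its arguments are lists of equal length, an entry for each row: "offset": the shift along the tool's x, y, z as a fraction of full scale, a list of three; "turn": the turn, a rotation vector about the tool's x, y, z as a fraction of full scale, a list of three. A call has 1 to 8 rows; each row is the pose to reach, as a shift and turn from the pose commanded when the call began, along the tool's axes at that moment; what a row does not reach only later rows make up. Full scale, the value 1, is 0.5 m for a shift and 1.5 rad for a turn. A row lasts 1/10 s, in which the tool goes at most 50 mm and 8.59 degrees, less where a joint would pass 70% of its speed; a pose out of reach is approached as far as the arm can. A call with a number of a shift or a turn outside -1 to 1 is refused whole. A call with a gripper value outside its range is refused whole. "hand" is the closure, from 0 (fully open) to 1 (shut), set as the call begins (left out, the last holds). The fingers move at their own pace and stop on an object; "force" is the grip in N (left out, the last holds). Time passes only in rows, so rows that repeat a pose let the fingers close. It gives the time, the measured TCP pose, the force and the opening at its end, in the units of the state.
- r.get_obs(): the state, without advancing time (a new reading comes with each control period).
- imaging.grab_frame(name): name is "scene" or "side" or "wrist"; returns a dict with "pixels" (480x640x3 uint8, red, green, blue), "fx", "fy", "cx", "cy" (pixels), "R" (3x3) and "t" (3): a world point X has camera coordinates R X + t. Camera axes: x right, y down, z forward; pixel columns grow to the right and rows downward; lengths in m; the calibration is good to about 2 mm. A picture is of the moment at which its call begins. There is no depth.
- r.hand_in(): hands the job in, once; it reports no verdict.
Trained networks look in the newest picture that a camera, given by its name, has taken for a name from the list of things; names that differ only in an ending like _2 or _b are one class to them, and where a whole thing is asked for, a point or a joint stands for the part that bears it (a point fixed in the world has none). Each returns a list of dicts, best first, with "score" (0 to 1); they miss things now and then, are a little off and sometimes report something else, mostly with a low value. They report only what shows in the picture. A call takes as long as a camera call.
- look_for(query, camera): "xyz" ([x, y, z] in m, in the coordinates of the camera as it stood for that picture, good to about 4 mm: the middle of the surface that is visible of it).
- outline_of(query, camera): "region" (480x640 bool, what is visible of it).
The state is a dict: "clock": time; "joints": joint angles; "qvel": joint speeds; "tau": joint torques, N m; "tcp_pos": TCP position; "orientation": TCP orientation; "contact_force": force on the tool from outside, world axes, zero at the start; "moment": the same for the moment, N m; "grip_width": finger opening in m.
Only numpy, scipy, OpenCV 4.12 (cv2) and the standard library are available. Lean on these libraries where they do the work, as an engineer would, in place of code of your own. Each camera call takes 0.05 s, during which the arm holds its last target. There are 200 camera calls.

## Working session

There is one attempt and no reset: what is moved stays moved. The work goes in short steps, Python scripts to look and compute and a tool call to move; the robot and the scene stay as the last step left them, time stands still between calls to the robot, and variables do not carry over. Pictures are saved under pics/ and viewed, about 8 in all and at most 12, crops included, and the job is handed in when it is done.

Besides the shell and the picture viewer there is one more tool, called by a JSON object that holds its "op" and its "data", one argument or row to a line. carry_out: Moves the arm, as the interface text tells. Shift numbers are shares of 0.5 m and turn numbers shares of 1.5 rad, none past 1 either way. Its arguments: {"type":"object","properties":{"offset":{"type":"array","items":{"type":"array","items":{"type":"number","minimum":-1,"maximum":1}}},"turn":{"type":"array","items":{"type":"array","items":{"type":"number","minimum":-1,"maximum":1}}},"hand":{"type":"number"},"force":{"type":"number"}},"required":["offset","turn"]}

```bash
mkdir -p pics
cat > h.py <<'E'
import numpy as np, cv2
from bench import r, imaging, look_for, outline_of
def grab(n,save=None):
    f=imaging.grab_frame(n)
    if save: cv2.imwrite('pics/'+save,f['pixels'][:,:,::-1])
    return f
def toworld(f,x): return np.array(f['R']).T@(np.array(x)-np.array(f['t']))
def proj(f,X):
    c=np.array(f['R'])@np.array(X)+np.array(f['t']); return np.array([f['fx']*c[0]/c[2]+f['cx'],f['fy']*c[1]/c[2]+f['cy']])
E
python3 - <<'E'
from h import *
np.set_printoptions(precision=4,suppress=True)
print(r.get_obs())
for c in ['scene','side','wrist']:
    f=grab(c,c+'0.png'); print(c,toworld(f,[0,0,0]))
    for q in ['stand','tab_left','tab_middle','tab_right','hinge_left','hinge_right','adapter','head','rack']:
        print(q,[(round(d['score'],2),toworld(f,d['xyz'])) for d in look_for(q,c)[:3]])
a=[cv2.imread(f'pics/{c}0.png') for c in ['scene','side']]
E
```

```text
{'clock': 0.0, 'joints': array([-0.1081,  0.4778,  0.0223,  1.5564, -0.0115,  1.1093, -0.0831]), 'qvel': array([-0.0005,  0.0011, -0.    , -0.0004,  0.0006, -0.0004, -0.0013]), 'tau': array([ -0.0005, -59.6444,   1.6077, -28.1195,   0.0124,   0.0094,
         0.    ]), 'tcp_pos': array([ 0.6744, -0.    ,  0.2127]), 'orientation': array([-2.2206, -2.2207,  0.0021]), 'contact_force': array([ 0.3398, -0.594 , -0.4037]), 'moment': array([-0.0122, -0.0178, -0.002 ]), 'grip_width': 0.08546191572885856}
scene [ 0.933  -0.7107  0.8073]
stand [(0.73, array([ 0.5323, -0.0088,  0.0408]))]
tab_left [(0.53, array([0.4977, 0.0934, 0.0727]))]
tab_middle [(0.83, array([0.5021, 0.0209, 0.0691]))]
tab_right [(0.62, array([ 0.5054, -0.0647,  0.0649]))]
hinge_left [(0.51, array([ 0.508 , -0.065 ,  0.0653]))]
hinge_right [(0.86, array([ 0.5041, -0.0593,  0.067 ])), (0.32, array([ 0.5345, -0.0094,  0.0395]))]
adapter [(0.74, array([ 0.3886, -0.3705,  0.0353]))]
head [(0.88, array([ 0.64  , -0.4304,  0.0789]))]
rack [(0.76, array([ 0.4897, -0.3605,  0.0088])), (0.19, array([0.4998, 0.0961, 0.0706]))]
side 
[... 415 characters left out ...]
 -0.3431,  0.0287])), (0.35, array([0.4805, 0.1087, 0.0678]))]
head [(0.82, array([ 0.6326, -0.4042,  0.0632]))]
rack [(0.84, array([ 0.4813, -0.3565,  0.0006]))]
wrist [0.6752 0.0753 0.3744]
stand [(0.95, array([0.5311, 0.0545, 0.0418])), (0.59, array([0.4983, 0.1009, 0.0645]))]
tab_left [(0.71, array([0.5017, 0.1026, 0.0698])), (0.69, array([0.5031, 0.026 , 0.0676]))]
tab_middle [(0.69, array([0.5015, 0.0264, 0.0627]))]
tab_right [(0.55, array([ 0.5047, -0.049 ,  0.0627]))]
hinge_left [(0.7, array([0.4969, 0.1007, 0.063 ]))]
hinge_right [(0.59, array([ 0.504 , -0.0471,  0.069 ]))]
adapter [(0.58, array([ 0.3887, -0.3374,  0.0123]))]
head []
rack [(0.17, array([ 0.5032, -0.0485,  0.0608]))]
```

View pics/scene0.png

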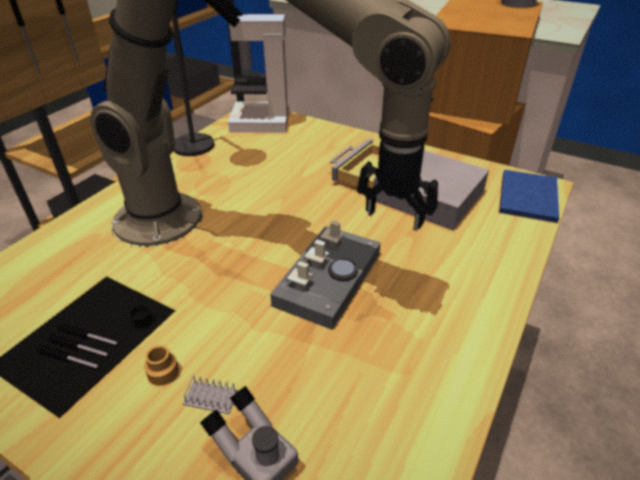

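View pics/wrist0.png

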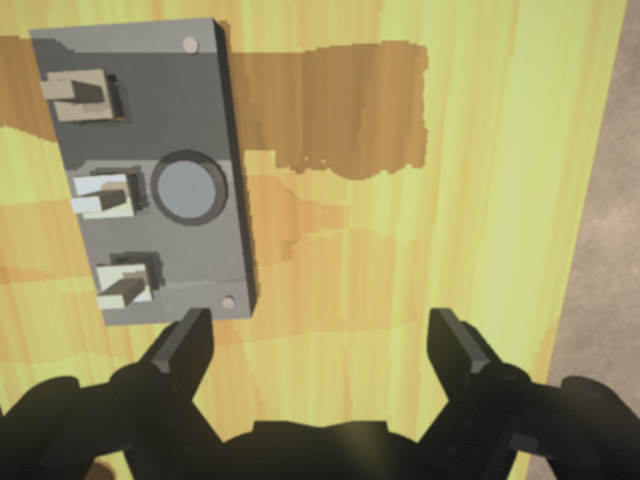

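The wrist picture shows the base with its top corners near (31,30), (215,18), (253,316) and (107,325), the lamp port at (188,188), and three tabs leaning left. I'll fit the base pose to these points and overlay the model.

```bash
cat >> h.py <<'E'
def pt(p,X):
    c,s=np.cos(p[2]),np.sin(p[2]); return np.array([p[0]+c*X[0]-s*X[1],p[1]+s*X[0]+c*X[1],X[2]])
def overlay(f,p,fn,box,k,dz=(0,0,0)):
    im=f['pixels'][:,:,::-1].copy(); x0,y0,x1,y1=box
    im=cv2.resize(im[y0:y1,x0:x1],None,fx=k,fy=k,interpolation=cv2.INTER_CUBIC)
    def poly(P,col): cv2.polylines(im,[np.int32([(proj(f,pt(p,X))-[x0,y0])*k for X in P])],True,col,1)
    rect=lambda cx,cy,a,b,z:[(cx+i*a/2,cy+j*b/2,z) for i,j in((1,1),(1,-1),(-1,-1),(-1,1))]
    poly(rect(0,0,.15,.27,.04),(0,0,255))
    poly([(.036+.034*np.cos(t),.034*np.sin(t),.052) for t in np.linspace(0,6.28,30)],(255,0,255))
    for y,d in zip((.08,0,-.08),dz):
        poly(rect(-.03,y,.044,.036,.066-d),(0,255,0)); poly(rect(-.022,y,.022,.012,.104-d),(255,0,0))
    cv2.imwrite('pics/'+fn,im)
E
python3 - <<'E'
from h import *
from scipy.optimize import least_squares
f=grab('wrist')
obs=[((-.075,.135,.04),(31,30)),((.075,.135,.04),(215,18)),((.075,-.135,.04),(253,316)),((-.075,-.135,.04),(107,325)),((.036,0,.052),(188,188))]
s=least_squares(lambda p:np.ravel([proj(f,pt(p,X))-u for X,u in obs]),[.53,.02,0])
print(s.x,s.fun.round(1)); np.save('p.npy',s.x)
for y in(.08,0,-.08): print(pt(s.x,(-.022,y,.104)))
overlay(f,s.x,'ov1.png',(0,0,320,340),1.7)
E
```

```text
[0.52344887 0.02492155 0.05899653] [-0.2 -0.9 -0.5 -1.6 -0.3  1.7  0.2  0.5  0.9  1.4]
[0.49677016 0.1034852  0.104     ]
[0.50148715 0.02362438 0.104     ]
[ 0.50620413 -0.05623644  0.104     ]
```

View pics/ov1.png

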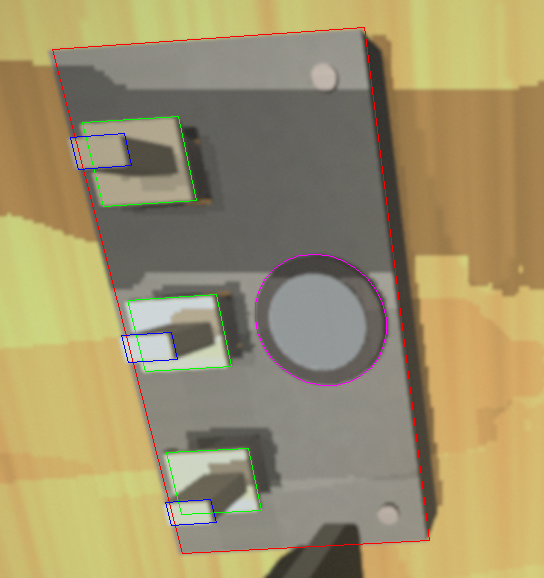

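The overlay matches the base, caps and tabs to within 1–2 px, with a yaw of 0.059. Next I close the gripper, move over the middle tab and turn the jaws along the base's y.

{"op": "carry_out", "data": {
  "offset": [
    [0.047,-0.347,0.13],
    [0.047,-0.347,0.13],
    [0.047,-0.347,0.13],
    [0.047,-0.347,0.13],
    [0.047,-0.347,0.13],
    [0.047,-0.347,0.13],
    [0.047,-0.347,0.13],
    [0.047,-0.347,0.13]
  ],
  "turn": [
    [0,0,0.1],
    [0,0,0.2],
    [0,0,0.3],
    [0,0,0.4],
    [0,0,0.5],
    [0,0,0.6],
    [0,0,0.7],
    [0,0,0.75]
  ],
  "hand": 1,
  "force": 40
}}

```text
clock: 2.35
tcp_pos: [0.5016, 0.0237, 0.1489]
orientation: [-3.066, -0.687, -0.001]
contact_force: [0.4, -0.2, -0.4]
grip_width: 0.0002
```

{"op": "carry_out", "data": {
  "offset": [
    [0,0,0],
    [0,0,0],
    [0,0,0],
    [0,0,0]
  ],
  "turn": [
    [0,0,0.09],
    [0,0,0.18],
    [0,0,0.258],
    [0,0,0.258]
  ]
}}

```text
clock: 2.75
tcp_pos: [0.5016, 0.0236, 0.1487]
orientation: [3.14, 0.091, 0.0]
contact_force: [-0.0, -0.9, -0.1]
grip_width: 0.0
```

```bash
cat >> h.py <<'E'
from scipy.spatial.transform import Rotation as Ro
def tool(target):
    o=r.get_obs(); R=Ro.from_rotvec(o['orientation']).as_matrix(); return (R.T@(np.array(target)-o['tcp_pos'])/.5).round(4)
E
python3 - <<'E'
from h import *
p=np.load('p.npy'); o=r.get_obs(); print(o['clock'],o['tcp_pos'],Ro.from_rotvec(o['orientation']).as_matrix().round(3),o['joints'].round(2),o['contact_force'],o['grip_width'],r.nose_length)
for y in(.08,0,-.08): print(tool(pt(p,(-.022,y,.118))))
grab('side','side1.png'); f=grab('scene','x.png')
E
```

```text
2.75 [0.5016134  0.0236387  0.14871415] [[ 0.998  0.058  0.   ]
 [ 0.058 -0.998 -0.   ]
 [ 0.     0.    -1.   ]] [-0.41  0.28  0.28  2.04 -0.1   0.83 -1.58] [-0.01713962 -0.91445561 -0.07549228] 2.917589424433309e-05 0.014
[-0.0004 -0.16    0.0614]
[-0.0003  0.      0.0614]
[-1.00e-04  1.60e-01  6.14e-02]
```

View pics/side1.png

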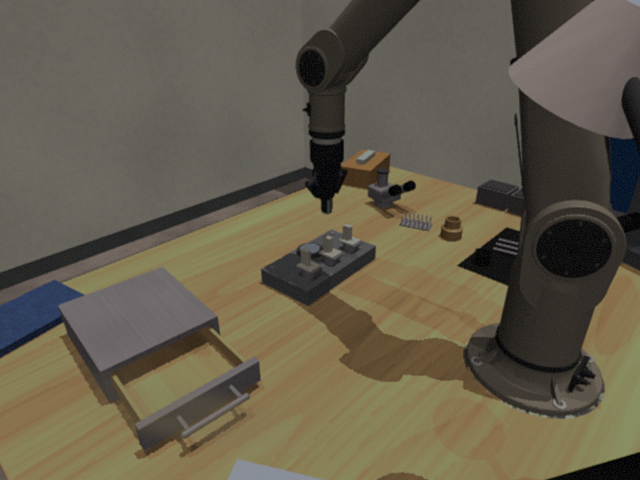

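The side view shows the closed fingers at (327,205), above the middle tab. I'll press in small steps.

{"op": "carry_out", "data": {
  "offset": [
    [0,0,0.04],
    [0,0,0.056],
    [0,0,0.06],
    [0,0,0.062],
    [0,0,0.064],
    [0,0,0.066],
    [0,0,0.067],
    [0,0,0.067]
  ],
  "turn": [
    [0,0,0],
    [0,0,0],
    [0,0,0],
    [0,0,0],
    [0,0,0],
    [0,0,0],
    [0,0,0],
    [0,0,0]
  ]
}}

```text
clock: 3.65
tcp_pos: [0.5016, 0.0235, 0.1153]
orientation: [-3.14, -0.092, -0.001]
contact_force: [-0.1, 0.1, 1.4]
grip_width: 0.0001
```

{"op": "carry_out", "data": {
  "offset": [
    [0,0,0.002],
    [0,0,0.004],
    [0,0,0.006],
    [0,0,0.008],
    [0,0,0.008]
  ],
  "turn": [
    [0,0,0],
    [0,0,0],
    [0,0,0],
    [0,0,0],
    [0,0,0]
  ]
}}

```text
clock: 4.15
tcp_pos: [0.5014, 0.0235, 0.1109]
orientation: [3.14, 0.092, -0.001]
contact_force: [0.3, 0.3, -0.2]
grip_width: 0.0
```

Run:
```python
from h import *
p=np.load('p.npy')
f=grab('wrist'); 
overlay(f,p,'a.png',(0,0,640,480),1)
a=cv2.imread('pics/a.png')
s=grab('side'); u=proj(s,pt(p,(-.022,0,.09))).astype(int); 
c=s['pixels'][u[1]-50:u[1]+50,u[0]-60:u[0]+60,::-1]; c=cv2.resize(c,None,fx=4,fy=4,interpolation=cv2.INTER_CUBIC)
h=np.zeros((480,800,3),np.uint8); h[:240,:320]=cv2.resize(a,(320,240)); h[:400,320:800]=c; cv2.imwrite('pics/m2.png',h)
print(r.get_obs()['contact_force'],r.get_obs()['tcp_pos'])
```

```text
[0.22642041 0.02278756 0.36858896] [0.50150938 0.02349589 0.11107474]
```

View pics/m2.png

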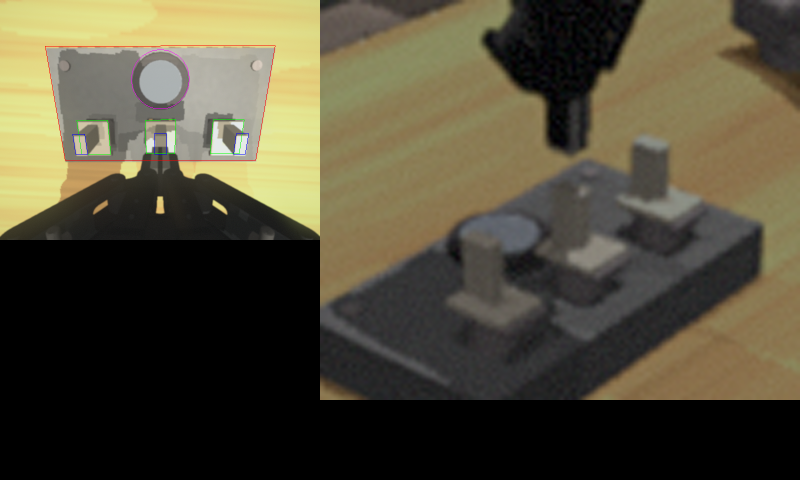

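Run:
```python
from h import *
p=np.load('p.npy')
s=grab('side'); o=r.get_obs(); print(s['fx'])
u0=proj(s,pt(p,(-.022,0,.09))).astype(int)
box=(u0[0]-60,u0[1]-50,u0[0]+60,u0[1]+50)
overlay(s,p,'ov3.png',box,5)
im=cv2.imread('pics/ov3.png')
for d in (0,.014): 
    q=((proj(s,o['tcp_pos']-[0,0,d])-box[:2])*5).astype(int); cv2.circle(im,tuple(int(v) for v in q),3,(0,255,255),-1)
w=grab('wrist')
cw=cv2.resize(w['pixels'][220:380,220:420,::-1],None,fx=1,fy=1); im[:160,:200]=cw
cv2.imwrite('pics/ov3.png',im)
```

```text
458.4138620475779
```

View pics/ov3.png

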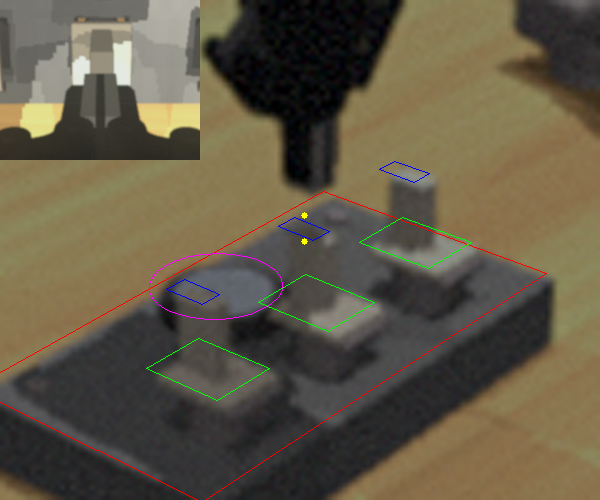

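Run:
```python
from h import *
p=np.load('p.npy'); w=grab('wrist'); o=r.get_obs()
print(toworld(w,[0,0,0]),o['tcp_pos'])
s=grab('side')
for d in(-.03,-.02,-.01,0,.014):
  for x in(-.011,0,.011): 
    X=o['tcp_pos']+[x,x*.058,-d]; print(d,x,proj(w,X).round(0),proj(s,X).round(0))
u0=proj(s,pt(p,(-.022,0,.09))).astype(int); print('seen side tip',u0-[60,50]+np.array([310,185])/5)
c=w['pixels'][160:400,200:440,::-1]; cv2.imwrite('pics/w4.png',cv2.resize(c,None,fx=2.5,fy=2.5,interpolation=cv2.INTER_CUBIC))
```

```text
[0.57617328 0.02861151 0.27194162] [0.501559   0.0235188  0.11113754]
-0.03 -0.011 [322. 350.] [329. 223.]
-0.03 0 [322. 326.] [326. 222.]
-0.03 0.011 [322. 302.] [322. 221.]
-0.02 -0.011 [322. 337.] [329. 227.]
-0.02 0 [322. 315.] [326. 226.]
-0.02 0.011 [322. 291.] [322. 224.]
-0.01 -0.011 [322. 326.] [329. 231.]
-0.01 0 [322. 304.] [326. 229.]
-0.01 0.011 [322. 282.] [322. 228.]
0 -0.011 [321. 315.] [329. 234.]
0 0 [321. 295.] [326. 233.]
0 0.011 [322. 273.] [322. 232.]
0.014 -0.011 [321. 303.] [329. 240.]
0.014 0 [321. 283.] [326. 238.]
0.014 0.011 [321. 263.] [322. 237.]
seen side tip [327. 227.]
```

View pics/w4.png

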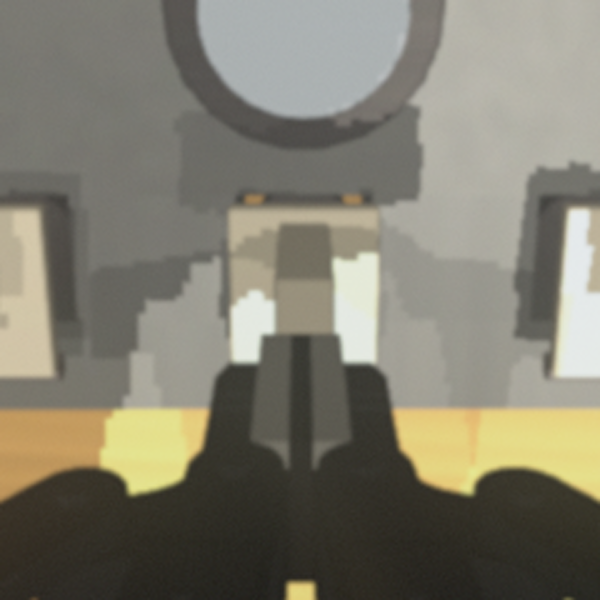

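The wrist view shows the finger ends at (320,294) and the tab's front top edge at (320,272). The bolt has not sunk. Both cameras put the fingertips 20–25 mm above the tab, so I never made contact. I'll go down until force shows.

{"op": "carry_out", "data": {
  "offset": [
    [0,0,0.008],
    [0,0,0.016],
    [0,0,0.022],
    [0,0,0.028],
    [0,0,0.028]
  ],
  "turn": [
    [0,0,0],
    [0,0,0],
    [0,0,0],
    [0,0,0],
    [0,0,0]
  ]
}}

```text
clock: 4.95
tcp_pos: [0.5011, 0.0234, 0.0965]
orientation: [3.14, 0.092, -0.002]
contact_force: [-0.5, 0.5, 0.2]
grip_width: 0.0001
```

{"op": "carry_out", "data": {
  "offset": [
    [0,0,0.004],
    [0,0,0.008],
    [0,0,0.012],
    [0,0,0.012]
  ],
  "turn": [
    [0,0,0],
    [0,0,0],
    [0,0,0],
    [0,0,0]
  ]
}}

```text
clock: 5.35
tcp_pos: [0.5013, 0.0235, 0.0908]
orientation: [3.14, 0.092, -0.001]
contact_force: [0.3, -0.3, 0.0]
grip_width: 0.0003
```

Run:
```python
from h import *
w=grab('wrist'); s=grab('side'); o=r.get_obs(); print(o['clock'],o['tcp_pos'],o['contact_force'])
c=w['pixels'][200:360,240:400,::-1]; d=s['pixels'][190:280,280:370,::-1]
cv2.imwrite('pics/w5.png',np.hstack([cv2.resize(c,(400,400),interpolation=2),cv2.resize(d,(400,400),interpolation=2)]))
```

```text
5.45 [0.50150178 0.02353855 0.09107816] [-0.17503334 -0.05154782 -0.25622387]
```

View pics/w5.png

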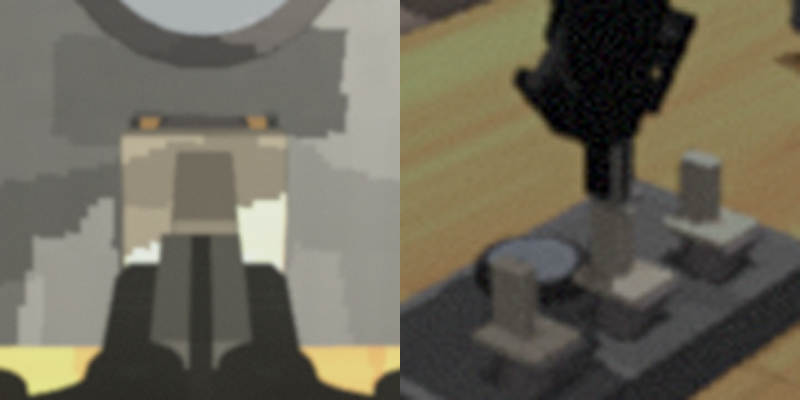

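The finger edge is now a few mm above the tab top (y 235 against 220 in the left crop), and the side view shows it almost touching. So the real tips sit about 14 mm behind the reported TCP.

{"op": "carry_out", "data": {
  "offset": [
    [0,0,0.002],
    [0,0,0.004],
    [0,0,0.006],
    [0,0,0.008],
    [0,0,0.01],
    [0,0,0.01]
  ],
  "turn": [
    [0,0,0],
    [0,0,0],
    [0,0,0],
    [0,0,0],
    [0,0,0],
    [0,0,0]
  ]
}}

```text
clock: 6.05
tcp_pos: [0.5018, 0.0235, 0.0862]
orientation: [-3.14, -0.092, -0.001]
contact_force: [-0.4, -0.1, 1.2]
grip_width: -0.0001
```

{"op": "carry_out", "data": {
  "offset": [
    [0,0,0.002],
    [0,0,0.004],
    [0,0,0.006],
    [0,0,0.006]
  ],
  "turn": [
    [0,0,0],
    [0,0,0],
    [0,0,0],
    [0,0,0]
  ]
}}

```text
clock: 6.45
tcp_pos: [0.5037, 0.0237, 0.0845]
orientation: [-3.14, -0.092, -0.007]
contact_force: [0.1, -1.1, 10.9]
grip_width: -0.0003
```

{"op": "carry_out", "data": {
  "offset": [
    [0,0,0.002],
    [0,0,0.003],
    [0,0,0.003]
  ],
  "turn": [
    [0,0,0],
    [0,0,0],
    [0,0,0]
  ]
}}

```text
clock: 6.75
tcp_pos: [0.5047, 0.0238, 0.0838]
orientation: [-3.139, -0.092, -0.01]
contact_force: [1.4, 0.4, 16.0]
grip_width: -0.0002
```

The middle bolt holds at 16 N, so it is tight. Next is the left tab.

{"op": "carry_out", "data": {
  "offset": [
    [0,0,-0.06],
    [0,-0.08,-0.06],
    [0,-0.16,-0.06],
    [0,-0.16,-0.03],
    [0,-0.16,-0.012],
    [0,-0.16,-0.008],
    [0,-0.16,-0.004],
    [0,-0.16,-0.004]
  ],
  "turn": [
    [0,0,0],
    [0,0,0],
    [0,0,0],
    [0,0,0],
    [0,0,0],
    [0,0,0],
    [0,0,0],
    [0,0,0]
  ]
}}

```text
clock: 7.55
tcp_pos: [0.4966, 0.1026, 0.0836]
orientation: [3.14, 0.09, -0.001]
contact_force: [-1.1, 0.7, 1.8]
grip_width: -0.0006
```

{"op": "carry_out", "data": {
  "offset": [
    [0,0,0.002],
    [0,0,0.004],
    [0,0,0.006],
    [0,0,0.006]
  ],
  "turn": [
    [0,0,0],
    [0,0,0],
    [0,0,0],
    [0,0,0]
  ]
}}

```text
clock: 7.95
tcp_pos: [0.4968, 0.1028, 0.0806]
orientation: [3.14, 0.092, 0.0]
contact_force: [-0.4, -1.6, 2.8]
grip_width: -0.0
```

The left bolt gives: 5 mm below contact height at only 3 N. I'll press it all the way down.

{"op": "carry_out", "data": {
  "offset": [
    [0,0,0.004],
    [0,0,0.008],
    [0,0,0.012],
    [0,0,0.015],
    [0,0,0.018],
    [0,0,0.018]
  ],
  "turn": [
    [0,0,0],
    [0,0,0],
    [0,0,0],
    [0,0,0],
    [0,0,0],
    [0,0,0]
  ]
}}

```text
clock: 8.55
tcp_pos: [0.5, 0.1032, 0.0735]
orientation: [-3.139, -0.091, -0.009]
contact_force: [-0.9, -4.0, 18.1]
grip_width: -0.0001
```

Bottomed at 18 N, about 10 mm below the level where the middle tab held. I back off upwards, then open the hand.

{"op": "carry_out", "data": {
  "offset": [
    [0,0,-0.03],
    [0,0,-0.08],
    [0,0,-0.08],
    [0,0,-0.08],
    [0,0,-0.08],
    [0,0,-0.08]
  ],
  "turn": [
    [0,0,0],
    [0,0,0],
    [0,0,0],
    [0,0,0],
    [0,0,0],
    [0,0,0]
  ],
  "hand": 0.5,
  "force": 25
}}

```text
clock: 9.15
tcp_pos: [0.4961, 0.1033, 0.1107]
orientation: [3.14, 0.093, -0.002]
contact_force: [-0.2, -0.1, 0.3]
grip_width: 0.0428
```

Run:
```python
from h import *
p=np.load('p.npy'); w=grab('wrist'); s=grab('side'); o=r.get_obs(); print(o)
print(tool(pt(p,(-.022,.08,.0445))))
overlay(w,p,'a.png',(160,160,480,400),1.5,(.01,0,0)); a=cv2.imread('pics/a.png')
u=proj(s,pt(p,(-.022,.08,.09))).astype(int); c=cv2.resize(s['pixels'][u[1]-45:u[1]+45,u[0]-40:u[0]+40,::-1],(320,360),interpolation=2)
cv2.imwrite('pics/g6.png',np.hstack([a,c]))
```

```text
{'clock': 9.25, 'joints': array([-0.5306013 ,  0.34061255,  0.24436221,  2.06056565, -0.11811528,
        0.75459603, -1.7254048 ]), 'qvel': array([ 0.00169849, -0.00518161,  0.00058686, -0.00270482,  0.00210812,
        0.00068902, -0.00090363]), 'tau': array([-1.78750529e-02, -4.27756441e+01,  3.13270323e+00, -2.13356996e+01,
        6.69166184e-03,  2.83144989e-03,  1.02578659e-03]), 'tcp_pos': array([0.49635099, 0.10326158, 0.11089522]), 'orientation': array([ 3.13978676e+00,  9.23604027e-02, -1.93001293e-03]), 'contact_force': array([-0.35686843,  0.88333345,  0.71575072]), 'moment': array([ 0.01094583, -0.00312822,  0.03303181]), 'grip_width': 0.04263815727378313}
[ 0.001  -0.0005  0.1328]
```

View pics/g6.png

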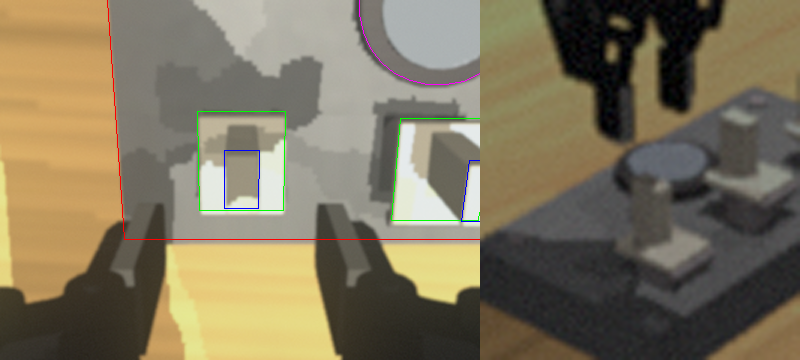

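The overlay at 10 mm down fits the left cap and tab, with the tab centred between the fingers. Now I lower around the tab and close.

{"op": "carry_out", "data": {
  "offset": [
    [0,0,0.06],
    [0,0,0.1],
    [0,0,0.12],
    [0,0,0.132],
    [0,0,0.132]
  ],
  "turn": [
    [0,0,0],
    [0,0,0],
    [0,0,0],
    [0,0,0],
    [0,0,0]
  ]
}}

```text
clock: 9.75
tcp_pos: [0.4967, 0.1033, 0.0452]
orientation: [3.14, 0.092, -0.001]
contact_force: [0.4, -0.7, -0.1]
grip_width: 0.0428
```

{"op": "carry_out", "data": {
  "offset": [
    [0,0,0],
    [0,0,0],
    [0,0,0],
    [0,0,0],
    [0,0,0],
    [0,0,0]
  ],
  "turn": [
    [0,0,0],
    [0,0,0],
    [0,0,0],
    [0,0,0],
    [0,0,0],
    [0,0,0]
  ],
  "hand": 1,
  "force": 25
}}

```text
clock: 10.35
tcp_pos: [0.4976, 0.1029, 0.0463]
orientation: [3.14, 0.091, 0.002]
contact_force: [0.5, -2.7, 6.7]
grip_width: 0.0114
```

```bash
cat > v.py <<'E'
from h import *
import sys
p=np.load('p.npy'); w=grab('wrist'); s=grab('side'); o=r.get_obs(); print(o['clock'],o['tcp_pos'],o['contact_force'],o['moment'],o['grip_width'],o['joints'].round(2))
u=proj(s,pt(p,(-.022,.08,.08))).astype(int); c=cv2.resize(s['pixels'][u[1]-45:u[1]+45,u[0]-45:u[0]+45,::-1],(400,400),interpolation=2)
cv2.imwrite('pics/'+sys.argv[1],np.hstack([cv2.resize(w['pixels'][180:380,220:420,::-1],(400,400)),c]))
E
python3 v.py g7.png
```

```text
10.45 [0.49761045 0.10296685 0.04634146] [ 0.81376935 -3.21827575  6.44948988] [-0.61111563  0.04756233  0.05115836] 0.011758314460169375 [-0.5   0.45  0.21  2.1  -0.16  0.61 -1.69]
```

View pics/g7.png

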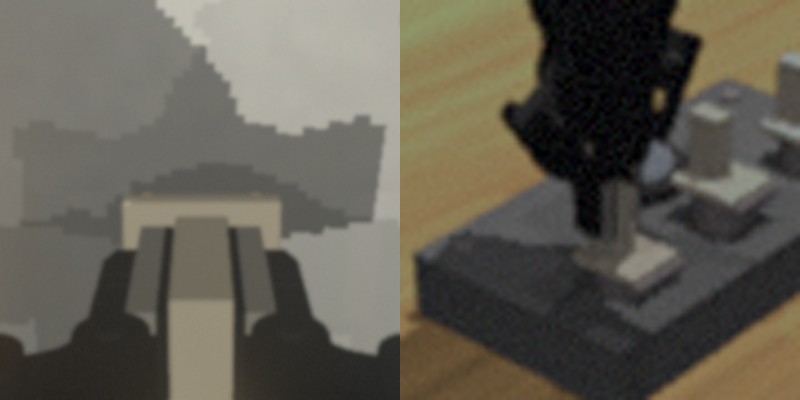

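Gripped: opening 11.8 mm, with both pads flat on the tab's sides. I'll start the arc about the hinge without tilting.

{"op": "carry_out", "data": {
  "offset": [
    [-0.005,0,-0.004],
    [-0.0106,0,-0.008],
    [-0.016,0,-0.012],
    [-0.022,0,-0.015],
    [-0.028,0,-0.017],
    [-0.0346,0,-0.0196],
    [-0.0346,0,-0.0196]
  ],
  "turn": [
    [0,0,0],
    [0,0,0],
    [0,0,0],
    [0,0,0],
    [0,0,0],
    [0,0,0],
    [0,0,0]
  ],
  "force": 20
}}

```text
clock: 11.15
tcp_pos: [0.4824, 0.102, 0.0564]
orientation: [-3.14, -0.091, -0.01]
contact_force: [6.4, -2.8, -0.1]
grip_width: 0.0117
```

```bash
python3 v.py g8.png
```

```text
11.25 [0.48244558 0.10196532 0.05637405] [ 5.30505427 -3.60895702  1.26862498] [-0.87520966 -1.32629667  0.06818035] 0.011685896565770246 [-0.52  0.41  0.22  2.13 -0.15  0.61 -1.7 ]
```

View pics/g8.png

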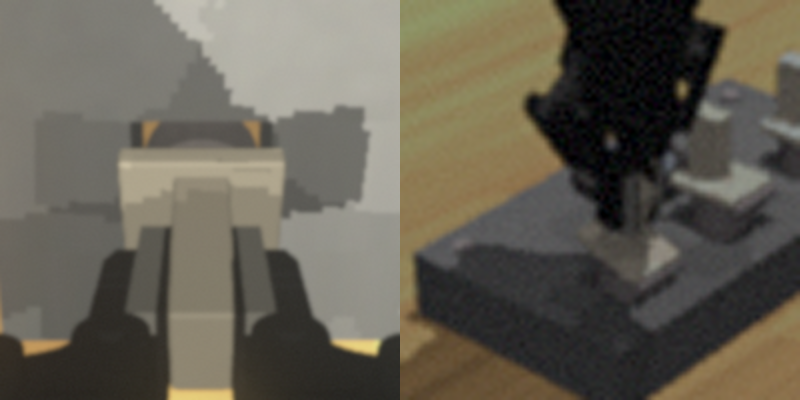

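The cap has opened noticeably, with its far edge and the bolt underneath showing at (200,125). I'll continue the arc.

{"op": "carry_out", "data": {
  "offset": [
    [-0.0066,0,-0.0015],
    [-0.013,0,-0.0028],
    [-0.02,0,-0.0034],
    [-0.0264,0,-0.0036],
    [-0.033,0,-0.003],
    [-0.04,0,-0.0024],
    [-0.0486,0,-0.0006],
    [-0.0486,0,-0.0006]
  ],
  "turn": [
    [0,0,0],
    [0,0,0],
    [0,0,0],
    [0,0,0],
    [0,0,0],
    [0,0,0],
    [0,0,0],
    [0,0,0]
  ]
}}

```text
clock: 12.05
tcp_pos: [0.4604, 0.1008, 0.0579]
orientation: [-3.139, -0.09, -0.016]
contact_force: [7.4, -5.0, 9.2]
grip_width: 0.0115
```

```bash
cat > v2.py <<'E'
from h import *
import sys
p=np.load('p.npy'); w=grab('wrist'); s=grab('side'); o=r.get_obs(); print(o['clock'],o['tcp_pos'],o['contact_force'],o['moment'],o['grip_width'],o['joints'].round(2))
H=np.array([-.052,.08,.05]); im=cv2.resize(w['pixels'][140:400,190:450,::-1],(520,520),interpolation=2)
for th,col in((.6,(0,0,255)),(.8,(0,255,0)),(1.,(255,0,0))):
    c,n=np.cos(th),np.sin(th); T=lambda x,y,z:pt(p,(H[0]+c*x-n*z,H[1]+y,H[2]+n*x+c*z))
    # plate far edge (top/bottom) and tab top face
    for P in ([(.044,.018,0),(.044,-.018,0),(.044,-.018,.006),(.044,.018,.006)],[(.041,.006,.044),(.041,-.006,.044),(.019,-.006,.044),(.019,.006,.044)]):
        q=[(proj(w,T(*X))-[190,140])*2 for X in P]; print(th,np.mean(q,0).round()); cv2.polylines(im,[np.int32(q)],True,col,1)
u=proj(s,pt(p,(-.022,.08,.08))).astype(int); c=cv2.resize(s['pixels'][u[1]-45:u[1]+45,u[0]-24:u[0]+24,::-1],(276,520),interpolation=2)
cv2.imwrite('pics/'+sys.argv[1],np.hstack([im,c]))
E
python3 v2.py g9.png
```

```text
12.15 [0.46043258 0.1007994  0.0579044 ] [ 6.81593097 -5.2570765   9.09270104] [-1.16708735 -1.65281696 -0.02208725] 0.011518554347059302 [-0.54  0.38  0.22  2.18 -0.14  0.59 -1.72]
0.6 [260. 160.]
0.6 [261. 381.]
0.8 [260. 198.]
0.8 [261. 430.]
1.0 [261. 242.]
1.0 [261. 468.]
```

View pics/g9.png

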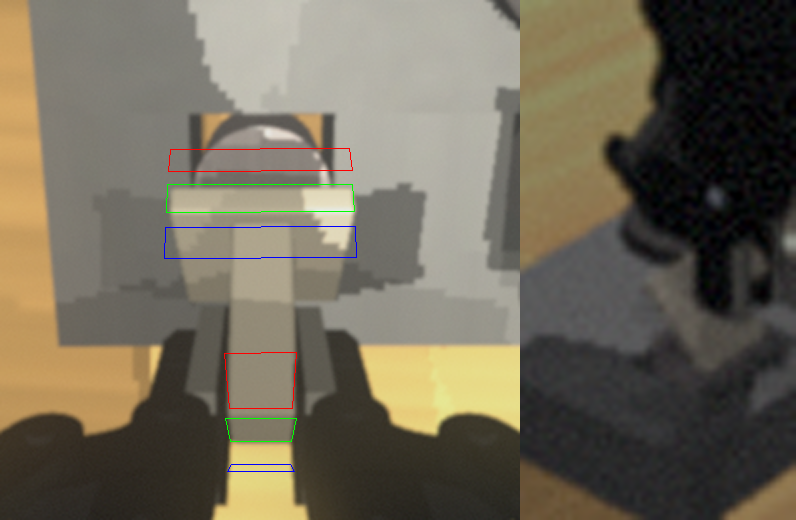

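The cap edge (y≈190) and tab top (y≈430) both match the 0.8 rad outline, with the bolt about 10 mm down. The grip holds at 11.5 mm with a net downward push on the cap, so I'm handing in.

```bash
python3 -c "
from h import *
o=r.get_obs(); print(o['clock'],o['tcp_pos'],o['contact_force'],o['grip_width']); print(r.hand_in())"
```

```text
12.15 [0.46043258 0.1007994  0.0579044 ] [ 6.81593097 -5.2570765   9.09270104] 0.011518554347059302
the job is handed in; nothing more can be done
None
```

The left bolt was the loose one. I pressed it all the way down, lifted its cap by the tab to about 0.8 rad, and handed the job in at 12.2 s with the gripper still holding it. The hand-in reports no verdict.

- **Finding the bolt:** the middle bolt held at 16 N, so it is tight. The left one gave at about 3 N and bottomed at 18 N, about 10 mm down. I did not tap the right bolt.
- **Last checks:** in the final wrist picture the cap's edge and tab top match the 0.8 rad outline with the bolt 10 mm down. The grip was 11.5 mm wide on the 12 mm tab, with about 9 N pushing down on the cap.
- **What disagreed:**
  - The shut fingertips were about 15–20 mm behind the reported TCP, not 14 mm ahead as stated. My first descent therefore stopped short of the tab; I corrected it from the pictures and the force reading.
  - The side camera's overlay was off by about 2 pixels.
- **Not checked:** I did not measure the bystanders or the other two caps again at the end. The arm never went near the bystanders, and I only pressed down on the middle cap.

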